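# Show a stored lens to the inspection camera

### The arm

A 7-joint arm with a two-finger parallel gripper is mounted at the origin on a cart in front of the work surface, level with it; the furniture and walls round the work are solid. World frame = base frame: x ahead of the robot, y to its left, z up, the work surface at z = 0. Lengths are in m, angles in rad, forces in N, time in s.
With the tool pointing down it reaches from about 0.425 to 0.95 m from the base axis. Payload 4.7 kg.
Tool frame: the origin (TCP) lies between the finger pads; the fingertips stand 25 mm ahead of it and the grasp point (between the pads) lies 6 mm ahead of it; z points along the fingers, y is the line along which they close (so a half turn about z gives the same grasp; the last joint's range is limited). The gripper opens to 85 mm and grips with 20 to 120 N. Pads are 22 mm wide; open, the fingers measure 114 mm over their backs; the gripper's body (76 mm by 85 mm) begins 54 mm behind the grasp point. The pads swing forward as they close: fully open they stand 13 mm farther back than shut.
Start: joints at [1.309, 0.469, -0.049, 1.532, 0.024, 1.141, -0.082], TCP at [0.156, -0.657, 0.256] pointing down, gripper open.
Joint ranges: [-2.59, 2.59], [-0.33, 1.99], [-1.39, 1.29], [0.1, 2.45], [-1.04, 4.18], [0.21, 1.99], [-2.66, 2.66]. Speed limits (rad/s): [2.57, 2.57, 3.14, 3.14, 3.14, 3.14, 3.14].

### API

Orientations are given as a 3x3 rotation matrix whose columns are the frame's x, y, z axes.
In Python, from rig import * gives the robot as it stands. Calls block until the motion is done:
- movep(position, orientation): joint-space move of the TCP to a pose.
- move_l(position, attitude=None, feed=0.15, until_force=None): straight line of the TCP; attitude=None keeps the orientation; feed is the mean speed in m/s. With until_force (N) it stops when the force on the tool has changed by that much, and returns True; else False.
- move_joints(angles): joint-space move.
- command_gripper(opening, newtons=None): finger opening in m; newtons is the grip in N (None keeps the last); returns when the fingers have stopped.
- sleep(seconds).
- inverse_kinematics(position, orientation): joint angles nearest the present ones, or None.
- sense(): the state.
- camera(name): name is "scene" or "side" or "wrist"; returns (picture, depth): 480x640x3 uint8, red, green, blue; 480x640 float32, m along the optical axis (not along the pixel's ray), 0 where there is no reading.
- camera_params(name): a dict with "K" (3x3 intrinsics, pixels), "position" and "rotation" of the camera in the world; the wrist camera has in their place "tool_from_camera" (4x4, takes a point from camera to tool coordinates, whose origin is the TCP and whose axes are the flange's). Camera axes: x right, y down, z forward; pixel columns grow to the right and rows downward; lengths in m; the calibration is good to about 2 mm. A picture is of the moment at which its call begins: read the wrist's pose just before it. camera_params takes no time and is no camera call.
A pose or a line that the arm cannot do raises Unreachable and nothing moves.
- finish_job(): hands the job in; it is judged then, once.
The state is a dict: "time_s": time; "joint_pos": joint angles; "qd": joint speeds; "joint_efforts": joint torques, N m; "position": TCP position; "tcp_rot": TCP orientation; "wrist_force": force on the tool from outside, world axes, zero at the start; "ft_torque": the same for the moment, N m; "finger_gap": finger opening in m; "gripper_force": force on a finger pad.
Only numpy, scipy, OpenCV 4.12 (cv2) and the standard library are available. Lean on these libraries where they do the work, as an engineer would, in place of code of your own. Each camera call takes 0.05 s, during which the arm holds its last target. There are 200 camera calls.

### The job

Take the round mounted lens out of its storage dock by sliding it along its lane from under the roof, then finish holding it still in the air in front of the red inspection camera: upright, lens centred on the camera's axis and squarely facing it, 110 mm from the camera's front glass. Keep the fingers off the glass (the rim can be gripped at its sides), do not touch the camera, and leave the square beam stop in the other lane and the things lying around where they are. The program ends while the gripper still holds the lens there; do not put it down.

Things in the scene. Friction and masses are not known exactly. Their poses are not given: they have to be found in the camera images.
- lens_center (a point): lens centre of the lens mount: clear lens in a round black rim 38 mm across, 10 mm thick, on a steel post and foot; 60 mm above the underside of the foot. x = optical axis, y across the rim, z up the post. Grip the rim at its two sides, along y (38 mm wide), at this height. It starts in either lane of the dock, facing along the lane, its centre at dock x = 8 to 28 mm.
- lens_mount: the same lens mount (loose, about 0.13 kg, 79 mm tall), origin at the centre of the underside of its black foot, same axes. Foot 26 mm in x, 40 mm in y, 8 mm high; post 12.6 mm thick
- lens_glass: the glass of the lens, 25 mm across, fixed in the rim; it bulges 0.5 mm beyond both faces of the rim; origin at the lens centre; not to be touched
- dock: fixed grey storage dock on four stand-offs, 186 mm wide (y), 130 mm long (x), 41.5 mm high; origin on the bench, midway across. Two straight lanes run along x at y = -55 and +55 mm, 46 mm wide, open at the -x end, towards the robot; aluminium floor, 26 mm above the bench, from x = -80 to +50 mm; back stop at x = +44 mm
- roof_front (a point): middle of the front edge of the dock's roof (dock x = -35 mm; axes as the dock). The roof reaches from here to the back, underside 11.5 mm above the lane floor, 4 mm thick, with a 22 mm slot over each lane for the post: the 8 mm foot cannot be lifted out under it. It is free once the mount's centre is 13 mm or more to the -x side of here, on the open floor
- camera_eye (a point): centre of the front glass of the fixed red inspection camera on its post, 200 mm above the bench. x points level out of the camera along its viewing axis, z up. Camera 44 mm wide and high (top 222 mm above the bench), lens barrel 37 mm across, camera and plug 103 mm long behind this point
- inspection_camera: the same camera; origin at the centre of the underside of its square 64 mm foot, 55 mm behind the front glass, x along the viewing axis
- beam_stop_center (a point): centre of the plate of the beam stop in the other lane: solid black upright plate 38 mm wide, 36 mm high, 6 mm thick, on a post and foot like those of the lens mount; 79 mm tall, this point is 61 mm above the underside of its foot; loose, to be left alone
- dropper_bottle: white dropper bottle with a red cap, 32 mm across, 95 mm tall, origin at the centre of its underside; loose, to be left alone
- tissue_box: small white tissue box, 50x72x28 mm, origin at the centre of its underside; loose, to be left alone
- solder_spool: spool of solder with blue flanges, 56x62 mm, 39 mm high, origin at the centre of its underside; loose, to be left alone
- optic_box_1: clear flat optics box, 63x64x18 mm, origin at the centre of its underside; loose, to be left alone
- flux_jar: orange jar with a black lid, 41 mm across, 37 mm high, origin at the centre of its underside; loose, to be left alone
Things that resemble listed ones, but are neither listed nor needed, are in the scene too. Leave any orange or turquoise look-alike of the lens_mount alone.

How it is judged:
By the outcome, as a careful person would: the job done as asked, in the order asked, and still so for the second after the job is handed in, while the arm keeps its last pose, push and grip.
It also fails if it takes over 40 s, if anything falls off the work surface, if the arm or the gripper's body presses on something with over 40 N, if the wrist force passes 120 N, or if a joint passes its speed limit or range.

## Working session

There is one attempt and no reset: what is moved stays moved. The work goes in short steps, each a Python script; the robot and the scene stay as the last script left them, time stands still between calls to the robot, and variables do not carry over. Pictures are saved under pics/ and viewed, at most 10 in all, crops included, and the job is handed in when it is done.

```bash
ls; mkdir -p pics; python3 - <<'E'
from rig import *
import cv2,numpy as np
for n in("scene","side"):
    p,d=camera(n); cv2.imwrite(f"pics/{n}0.png",p[...,::-1]); np.save(f"{n}0.npy",d)
    c=camera_params(n); print(n,c["K"].tolist() if hasattr(c["K"],'tolist') else c["K"],np.round(c["position"],3),np.round(c["rotation"],3))
print(camera_params("wrist")); print(sense())
E
```

```text
pics
scene [[504.27137446908455, 0.0, 320.3031808009995], [0.0, 504.27137446908455, 239.32962258196602], [0.0, 0.0, 1.0]] [-0.109  0.154  1.005] [[-0.107 -0.747  0.656]
 [-0.994  0.083 -0.068]
 [-0.004 -0.66  -0.752]]
side [[440.51448263332674, 0.0, 320.94746969306885], [0.0, 440.51448263332674, 233.62634229948273], [0.0, 0.0, 1.0]] [ 0.104 -0.632  0.792] [[ 0.822 -0.326  0.467]
 [-0.569 -0.481  0.667]
 [ 0.007 -0.814 -0.581]]
{'K': array([[368.58311609,   0.        , 316.87909249],
       [  0.        , 368.58311609, 242.14040796],
       [  0.        ,   0.        ,   1.        ]]), 'tool_from_camera': array([[ 1.18031472e-04, -9.56493397e-01, -2.91753951e-01,
         7.38203200e-02],
       [ 9.99999958e-01,  1.90037644e-04, -2.18465883e-04,
        -2.06596533e-04],
       [ 2.64405408e-04, -2.91753913e-01,  9.56493379e-01,
        -1.16895031e-01],
       [ 0.00000000e+00,  0.00000000e+00,  0.00000000e+00,
         1.00000000e+00]])}
{'time_s': 0.1, 'joint_pos': array([ 1.30910784,  0.46936281, -0.04859526,  1.53358109,  0.0240736 ,
        1.14099714, -0.08228952]), 'qd': array([ 0.00037057, -0.00014778,  0.00065419, -0.00271678, -0.00093063,
        0.00034325,  0.00138036]), 'joint_efforts': array([ 7.60721286e-04, -5.11515892e+01, -4.69897070e-02, -2.38390052e+01,
        1.07834677e-02,  4.36016955e-03,  1.11497167e-05]), 'position': array([ 0.15562673, -0.65631694,  0.25536215]), 'tcp_rot': array([[ 9.73020223e-01,  2.30719418e-01, -4.43400028e-04],
       [ 2.30719841e-01, -9.73018725e-01,  1.70750172e-03],
       [-3.74827276e-05, -1.76373489e-03, -9.99998444e-01]]), 'wrist_force': array([-0.61284395,  0.2739975 ,  0.57715618]), 'ft_torque': array([ 0.02399456, -0.013068  ,  0.0194064 ]), 'gripper_force': 0.0, 'finger_gap': 0.08520612697776228}
```

View pics/scene0.png

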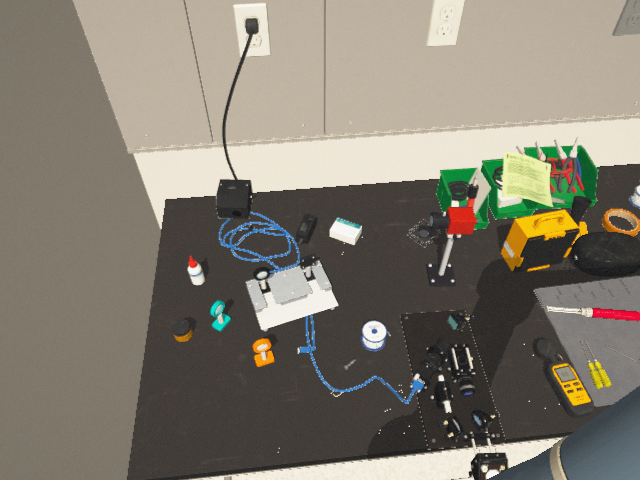

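View pics/side0.png

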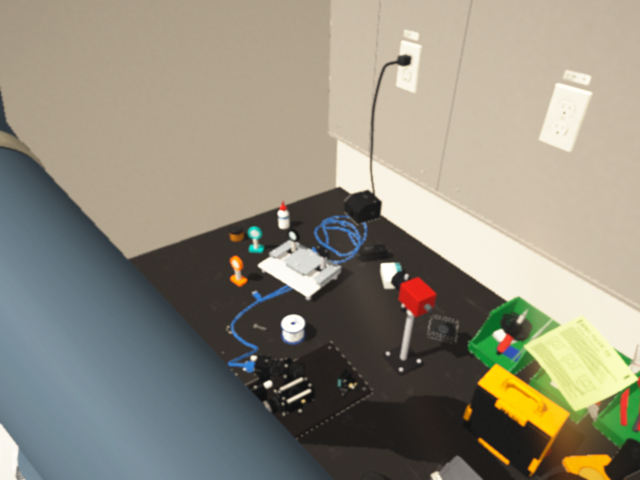

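Scene view: the dock is at (292,292), with a round black-rimmed lens at (262,273) in its left lane and the square beam stop at (309,265) in its right lane. The red camera is at (460,220), foot (440,273), with its barrel pointing left to about (432,222). Things that could be taken for the lens mount are the turquoise look-alike (220,315), the orange look-alike (263,350), the beam stop (309,265) and the parts on the breadboard (440,380). By description I choose (262,273), and I'll check it in a close crop.

```bash
cat > h.py <<'E'
import numpy as np,cv2
from rig import *
def ray(n,uv,pose=None):
    c=camera_params(n);K=c["K"]
    uv=np.atleast_2d(np.array(uv,float))
    d=np.c_[(uv[:,0]-K[0,2])/K[0,0],(uv[:,1]-K[1,2])/K[1,1],np.ones(len(uv))]
    if n=="wrist":
        p,R=pose;T=c["tool_from_camera"];return p+R@T[:3,3],d@(R@T[:3,:3]).T
    return np.array(c["position"]),d@np.array(c["rotation"]).T
def onz(n,uv,z,pose=None):
    o,d=ray(n,uv,pose);return o+d*((z-o[2])/d[:,2])[:,None]
def bydepth(n,uv,D,pose=None):
    o,d=ray(n,uv,pose);uv=np.atleast_2d(uv).astype(int);return o+d*D[uv[:,1],uv[:,0]][:,None]
E
python3 - <<'E'
from h import *
S=cv2.imread("pics/scene0.png");D=np.load("scene0.npy")
a=cv2.resize(S[240:335,235:345],None,fx=5,fy=5,interpolation=cv2.INTER_CUBIC)
b=cv2.resize(S[200:295,415:475],None,fx=4,fy=5,interpolation=cv2.INTER_CUBIC)
cv2.imwrite("pics/c1.png",np.hstack([a,b]))
# dock floor: white mask
hsv=cv2.cvtColor(S,cv2.COLOR_BGR2HSV)
o,_=ray("scene",[0,0])
vv,uu=np.mgrid[0:480,0:640]; uv=np.c_[uu.ravel(),vv.ravel()]
P=bydepth("scene",uv,D).reshape(480,640,3)
np.save("P.npy",P)
red=(cv2.inRange(hsv,(0,150,60),(6,255,255))|cv2.inRange(hsv,(174,150,60),(180,255,255)))>0
red[:,:430]=0;red[:,480:]=0;red[:195]=0;red[240:]=0
q=P[red];top=q[np.abs(q[:,2]-.222)<.006]
print("red",red.sum(),np.median(q,0),len(top),top.mean(0) if len(top) else 0, cv2.minAreaRect((top[:,:2]*1000).astype(np.float32)) if len(top) else 0)
m=np.zeros((480,640),bool);m[255:335,240:345]=1
for z in(.026,.0415):
    k=m&(np.abs(P[...,2]-z)<.005);q=P[k];print(z,k.sum(),q.mean(0),cv2.minAreaRect((q[:,:2]*1000).astype(np.float32)))
print(bydepth("scene",[[262,273],[309,265],[440,273],[195,270],[374,333],[320,300],[262,323]],D).round(3))
E
```

```text
red 758 [ 0.59862695 -0.22594403  0.21941238] 422 [ 0.61115509 -0.22564721  0.22219722] ((613.7449340820312, -226.43826293945312), (54.97664260864258, 47.62113952636719), 85.16930389404297)
0.026 1810 [0.54816323 0.14546301 0.02664301] ((577.7890625, 150.99502563476562), (127.89647674560547, 186.4224853515625), 14.277372360229492)
0.0415 1803 [0.59845108 0.15967492 0.04207646] ((602.6868896484375, 157.16055297851562), (91.13616180419922, 186.91358947753906), 14.547200202941895)
[[ 0.601  0.214  0.093]
 [ 0.627  0.105  0.074]
 [ 0.61  -0.215  0.02 ]
 [ 0.653  0.374  0.06 ]
 [ 0.452 -0.021  0.036]
 [ 0.558  0.087  0.028]
 [ 0.511  0.223  0.026]]
```

View pics/c1.png

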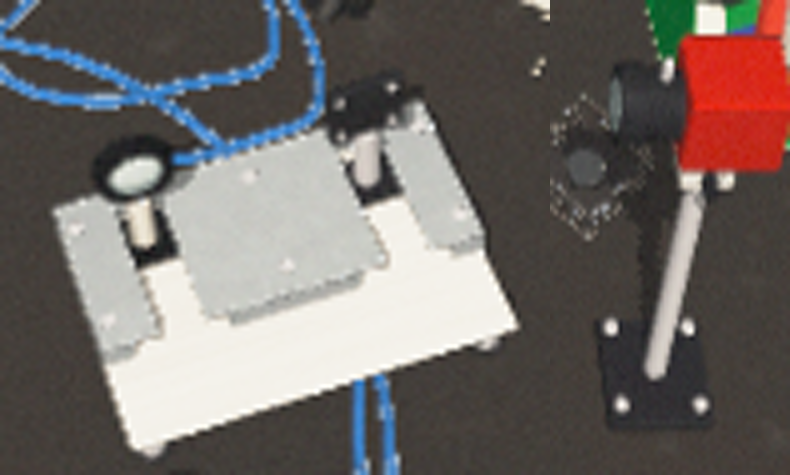

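The crop confirms the choice: a round black rim with clear glass at crop (133,172), in the dock's left lane. The square plate is in the right lane at crop (365,110). The red camera's barrel points left, with its front at crop (615,100). Next I'll look at the camera and the dock with the wrist camera.

```bash
cat >> h.py <<'E'
def rot(deg):
    a=np.deg2rad(deg);x=np.array([np.cos(a),np.sin(a),0]);z=np.array([0,0,-1.]);return np.c_[x,np.cross(z,x),z]
def snap(name):
    s=sense();p,d=camera("wrist");cv2.imwrite(f"pics/{name}.png",p[...,::-1])
    np.savez(name+".npz",d=d,p=s["position"],R=s["tcp_rot"]);return p,d,(s["position"],s["tcp_rot"])
E
python3 - <<'E'
from h import *
s=sense()
p=s["position"].copy();p[2]=.37
for q,y in (([.62,-.19,.37],14.4),([.597,.214,.26],14.4),([.625,-.06,.206],85.2),([.52,.19,.09],14.4)):
    print(inverse_kinematics(q,rot(y)))
move_l(p,feed=.3)
movep([.62,-.19,.37],rot(14.4)); sleep(.2); snap("w1")
movep([.585,.21,.27],rot(14.4)); sleep(.2); snap("w2")
print(sense()["time_s"],sense()["position"])
E
```

```text
[ 0.51203217  0.38501464 -0.39799962  1.42727264  0.14944129  1.35912221
 -1.21061862]
[ 0.20272424  0.55264253 -0.9015002   1.59614237  0.45447329  1.21625985
 -2.10669654]
[ 0.51730011  0.53052532 -0.68999056  1.6768222   0.37576236  1.0709027
 -0.37201887]
[ 0.09131278  0.57699562 -0.68501813  1.9426098   0.50295056  0.79809991
 -2.19522698]
5.0 [0.58549778 0.20906203 0.27012106]
```

```bash
python3 - <<'E'
import cv2,numpy as np
cv2.imwrite("pics/w12.png",cv2.resize(np.hstack([cv2.imread("pics/w1.png"),cv2.imread("pics/w2.png")]),(800,300),interpolation=cv2.INTER_AREA))
E
```

```text
(no output)
```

View pics/w12.png

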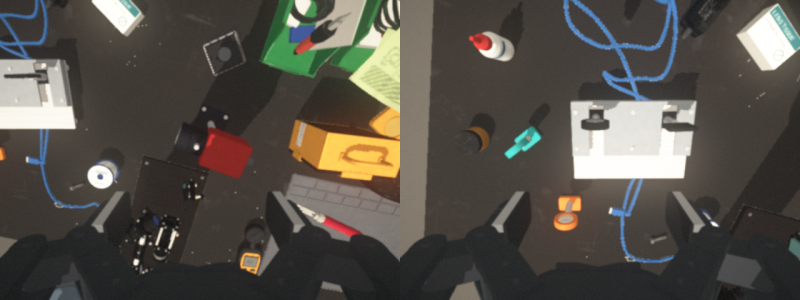

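Left (w1): red box at full-resolution (358,243), barrel front at about (285,219), seen from above. Right (w2): lens at (312,189) in the left lane, beam stop plate at (447,202) in the right.

```bash
python3 - <<'E'
from h import *
vv,uu=np.mgrid[0:480,0:640]; uv=np.c_[uu.ravel(),vv.ravel()]
def cloud(n):
    f=np.load(n+".npz");P=bydepth("wrist",uv,f["d"],(f["p"],f["R"])).reshape(480,640,3);P[f["d"]==0]=9;return P
R=lambda q:cv2.minAreaRect((q[:,:2]*1000).astype(np.float32))
P=cloud("w1");I=cv2.imread("pics/w1.png");hsv=cv2.cvtColor(I,cv2.COLOR_BGR2HSV)
red=((hsv[...,0]<8)|(hsv[...,0]>172))&(hsv[...,1]>130);win=np.zeros_like(red);win[180:300,270:410]=1
t=red&win&(abs(P[...,2]-.222)<.005);q=P[t]
print("camtop",t.sum(),q.mean(0),R(q))
c,_,_=cv2.fitLine(q[:,:2].astype(np.float32),cv2.DIST_L2,0,.01,.01)[:3] if 0 else (0,0,0)
# red top polygon in pixels -> plane z=.222
m=(t*255).astype(np.uint8);cnt=max(cv2.findContours(m,0,1)[0],key=cv2.contourArea)
w=onz("wrist",cnt[:,0],.222,(np.load("w1.npz")["p"],np.load("w1.npz")["R"]))
r=R(w);print("plane rect",r,cv2.boxPoints(r).round(1).tolist())
b=win&~red&(P[...,2]>.175)&(P[...,2]<.23);q=P[b];print("barrel",b.sum(),q.mean(0),R(q),q[:,2].max())
ax=np.array([np.cos(np.deg2rad(85)),np.sin(np.deg2rad(85))])
s=q[:,:2]@ax;print("along85 pct",np.percentile(s,[0,1,5,50,95,99,100]).round(4))
P=cloud("w2")
win=np.zeros_like(red);win[130:300,250:520]=1
for z in(.026,.0415):
    k=win&(abs(P[...,2]-z)<.004);print("dock",z,k.sum(),P[k].mean(0),R(P[k]))
k=win&(P[...,2]>.065)&(P[...,2]<.12);u=k&(uu<380)
for k2 in(u,k&(uu>=380)):
    q=P[k2];print("lens/stop",k2.sum(),q.mean(0),q.max(0),R(q),R(q[q[:,2]>q[:,2].max()-.012]))
E
```

```text
camtop 3982 [ 0.61531055 -0.22529239  0.22117073] ((614.073974609375, -226.107177734375), (56.29716873168945, 44.32291030883789), 83.83412170410156)
plane rect ((615.1534423828125, -225.3671875), (55.43001174926758, 43.836673736572266), 83.61056518554688) [[590.2999877929688, -250.5], [633.9000244140625, -255.3000030517578], [640.0, -200.3000030517578], [596.5, -195.39999389648438]]
barrel 2070 [ 0.62178659 -0.18501201  0.21232231] ((615.0339965820312, -213.99755859375), (104.05668640136719, 42.670921325683594), 79.11202239990234) 0.22684480442537402
along85 pct [-0.2119 -0.2102 -0.2052 -0.1261 -0.1102 -0.1088 -0.1082]
dock 0.026 8488 [0.55051659 0.14657418 0.02544415] ((579.52294921875, 154.05152893066406), (130.23898315429688, 185.86790466308594), 14.514307022094727)
dock 0.0415 12637 [0.60364905 0.16065224 0.04091669] ((601.5598754882812, 159.4558868408203), (85.01541137695312, 186.60862731933594), 14.175789833068848)
lens/stop 840 [0.60509934 0.21844432 0.09609697] [0.61272166 0.23719004 0.10622412] ((603.8258056640625, 218.24151611328125), (11.030582427978516, 36.870849609375), 14.249926567077637) ((603.701416015625, 218.1404266357422), (10.767402648925781, 34.370849609375), 13.067588806152344)
lens/stop 802 [0.62831667 0.11275391 0.09349871] [0.63494191 0.12930582 0.10598973] ((628.7424926757812, 111.14118194580078), (9.432077407836914, 38.00043487548828), 15.676130294799805) ((627.2937622070312, 110.734619140625), (6.422752380371094, 38.00043487548828), 15.676130294799805)
```

```bash
python3 - <<'E'
from h import *
# camera eye: foot check from scene, barrel front from w1
print("foot",onz("scene",[[427,264.4],[451.75,264],[455.5,285.4],[429.5,286]],.01).round(4), onz("scene",[[427,264.4],[451.75,264],[455.5,285.4],[429.5,286]],.01).mean(0))
f=np.load("w1.npz");vv,uu=np.mgrid[0:480,0:640];P=bydepth("wrist",np.c_[uu.ravel(),vv.ravel()],f["d"],(f["p"],f["R"]))
a=np.array([np.cos(np.deg2rad(83.7)),np.sin(np.deg2rad(83.7))]);n=np.array([a[1],-a[0]])
q=P[(P[:,2]>.19)&(P[:,2]<.23)];d=q[:,:2]-[.6151,-.2254];s,l=d@a,d@n;k=(abs(l)<.03)&(s>.02)&(s<.1);s,l,z=s[k],l[k],q[k,2]
for lo in np.arange(.02,.08,.004):
    j=(s>=lo)&(s<lo+.004)
    if j.sum(): print(round(lo,3),j.sum(),l[j].min().round(4),l[j].max().round(4),z[j].max().round(4))
y=14.35;command_gripper(.065)
movep([.6037,.2182,.165],rot(y));sleep(.2);snap("w3");print(sense()["position"],sense()["time_s"])
f=np.load("w3.npz");P=bydepth("wrist",np.c_[uu.ravel(),vv.ravel()],f["d"],(f["p"],f["R"]))
q=P[(P[:,2]>.075)&(P[:,2]<.115)&(np.hypot(P[:,0]-.6037,P[:,1]-.2182)<.026)]
r=rot(y);L=(q-sense()["position"])@r;print(len(q),L.min(0),L.max(0),np.percentile(L,[2,98],axis=0),cv2.minAreaRect((q[:,:2]*1000).astype(np.float32)),q[:,2].max())
E
```

```text
foot [[ 0.6473 -0.1934  0.01  ]
 [ 0.6417 -0.2555  0.01  ]
 [ 0.576  -0.2461  0.01  ]
 [ 0.5812 -0.183   0.01  ]] [ 0.61156091 -0.21948626  0.01      ]
0.02 323 -0.0226 0.0211 0.2231
0.024 400 -0.0223 0.0209 0.2227
0.028 209 -0.017 0.0151 0.2176
0.032 200 -0.0174 0.015 0.2265
0.036 219 -0.0166 0.0153 0.2268
0.04 215 -0.0171 0.015 0.2257
0.044 211 -0.0172 0.0171 0.2181
0.048 240 -0.0195 0.0174 0.2188
0.052 239 -0.017 0.0173 0.2187
0.056 242 -0.0171 0.0173 0.2191
0.06 148 -0.0187 0.0172 0.2189
[0.60456385 0.2187109  0.16736942] 6.1
2060 [-0.00647806 -0.01809899  0.06128039] [0.00486395 0.01905118 0.09234311] [[-0.00550345 -0.01699026  0.06260521]
 [ 0.00449917  0.01779395  0.09061992]] ((603.9461059570312, 218.0897979736328), (11.26453971862793, 37.149436950683594), 14.000260353088379) 0.10608902872508283
```

View pics/w3.png

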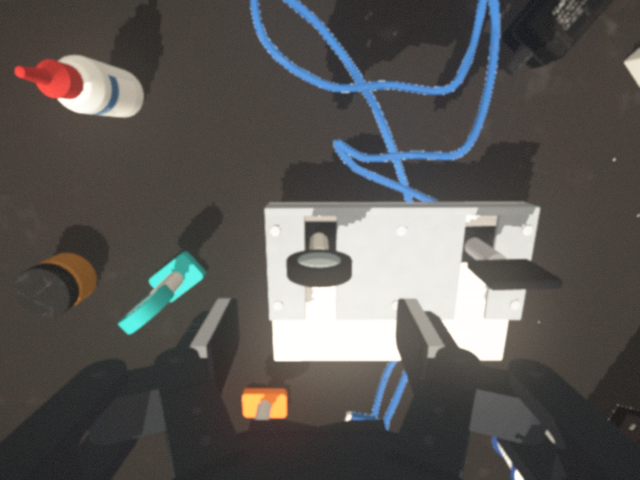

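The lens at (320,266) sits centred between the fingers at (220,330) and (418,330), and its measured position agrees within 0.5 mm. Next: grip it and slide it out.

```bash
cat >> h.py <<'E'
def goto(p,R,feed=.1,n=3,tol=.0005):
    """straight move, then nudge out the steady error read by sense()"""
    p=np.array(p,float);c=p.copy();move_l(c,R,feed=feed);sleep(.3)
    for _ in range(n):
        e=p-sense()["position"]
        if np.abs(e).max()<tol:break
        c=c+e;move_l(c,R,feed=.03);sleep(.3)
    return c,e
E
python3 - <<'E'
from h import *
R=rot(14.35);a=R[:,0]
L=np.array([.6039,.2181,.092])
c,e=goto(L,R);print("at",sense()["position"],e,c,sense()["tcp_rot"][:,2],sense()["wrist_force"])
command_gripper(.03,50);sleep(.2);s=sense();print("grip",s["finger_gap"],s["gripper_force"],s["wrist_force"],s["position"],s["time_s"])
if .033<s["finger_gap"]<.045:
    c2=c-a*.010;print(move_l(c2,R,feed=.05,until_force=25),sense()["wrist_force"],sense()["finger_gap"])
    snap("w4")
    np.save("c.npy",c)
E
```

```text
at [0.60393677 0.21808191 0.09203482] [-3.67701786e-05  1.80865911e-05 -3.48208534e-05] [0.60391283 0.2180887  0.09202839] [ 3.65994593e-05 -1.00204205e-05 -9.99999999e-01] [ 0.54272036  0.18406045 -0.37329941]
grip 0.03596323546797085 49.86277075346152 [-0.11983568 -0.28447436  2.27546133] [0.60407167 0.21804372 0.09229147] 8.9583
False [1.1439375  0.20245966 3.05816047] 0.03563713784158704
```

```bash
python3 - <<'E'
from h import *
I=cv2.imread("pics/w4.png");cv2.imwrite("pics/w4c.png",cv2.resize(I[200:440,180:460],None,fx=2.5,fy=2.5))
E
```

```text
(no output)
```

View pics/w4c.png

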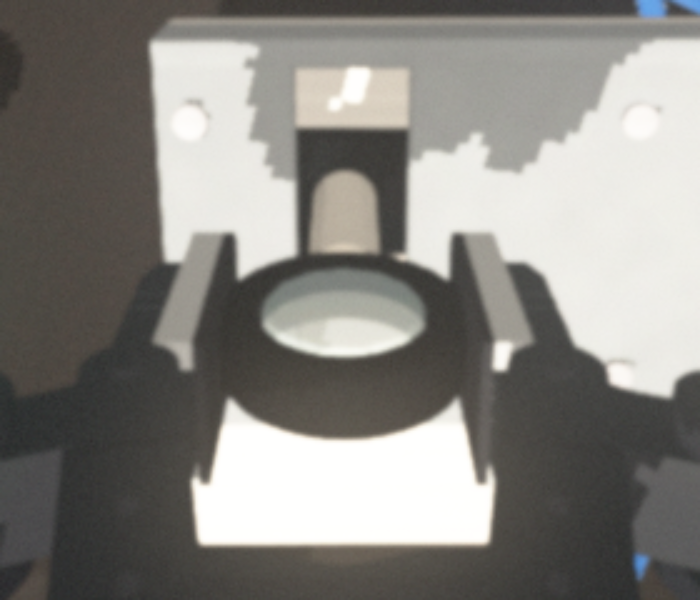

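The crop shows both pads on the rim's sides at crop (222,320) and (470,320). The glass is clear of the fingers, and the mount moved with the gripper. Next: finish the slide, lift, and carry it to the camera.

```bash
python3 - <<'E'
from h import *
R=rot(14.35);a=R[:,0];c=np.load("c.npy")
print(move_l(c-a*.082,R,feed=.06,until_force=25));s=sense();print(s["position"],s["wrist_force"],s["finger_gap"])
# rise straight, well clear of dock
print(move_l(c-a*.082+[0,0,.02],R,feed=.05,until_force=25),sense()["wrist_force"])
move_l(c-a*.082+[0,0,.13],R,feed=.12);s=sense();print(s["wrist_force"],s["finger_gap"],s["time_s"])
ax=83.75;A=np.array([np.cos(np.deg2rad(ax)),np.sin(np.deg2rad(ax)),0])
T=np.array([.6218,-.1636,.2])+.11*A+[0,0,.006];print("T",T)
Rf=rot(ax)
movep(T+[-.02,.06,.01],Rf);sleep(.2);print(sense()["position"],sense()["joint_pos"].round(2))
c,e=goto(T,Rf,feed=.08);sleep(.3);s=sense();print(s["position"],e,s["tcp_rot"].round(4),s["time_s"],s["finger_gap"])
np.save("c2.npy",c)
snap("w5")
for n in("scene","side"):
    p,d=camera(n);cv2.imwrite(f"pics/{n}5.png",p[...,::-1]);np.save(n+"5.npy",d)
S=cv2.imread("pics/scene5.png")[170:300,370:500];Q=cv2.imread("pics/side5.png")[220:380,320:460]
cv2.imwrite("pics/v5.png",np.hstack([cv2.resize(cv2.imread("pics/w5.png"),(400,300)),cv2.resize(S,(400,300))]))
cv2.imwrite("pics/v5.png",np.vstack([cv2.imread("pics/v5.png"),np.hstack([cv2.resize(cv2.imread("pics/side5.png"),(400,300)),cv2.resize(Q,(400,300))])]))
E
```

```text
True
[0.55112595 0.2046819  0.09339389] [ 4.90286914  1.45016955 -3.67412267] 0.03590240920547971
True [ 3.73574325  0.38434986 -2.20851133]
[ 1.15987435  1.06402669 -0.07066434] 0.029474537722573232 11.7
T [ 0.63377536 -0.0542538   0.206     ]
[0.61361625 0.00671208 0.21616251] [ 0.51  0.54 -0.82  1.7   0.43  1.1  -0.56]
[ 0.63375975 -0.05424652  0.20599239] [ 3.30610812e-05 -4.40384646e-04 -1.53586828e-04] [[ 0.1088  0.9941 -0.    ]
 [ 0.9941 -0.1088 -0.    ]
 [-0.     -0.     -1.    ]] 14.75 0.02993419261147813
```

View pics/v5.png

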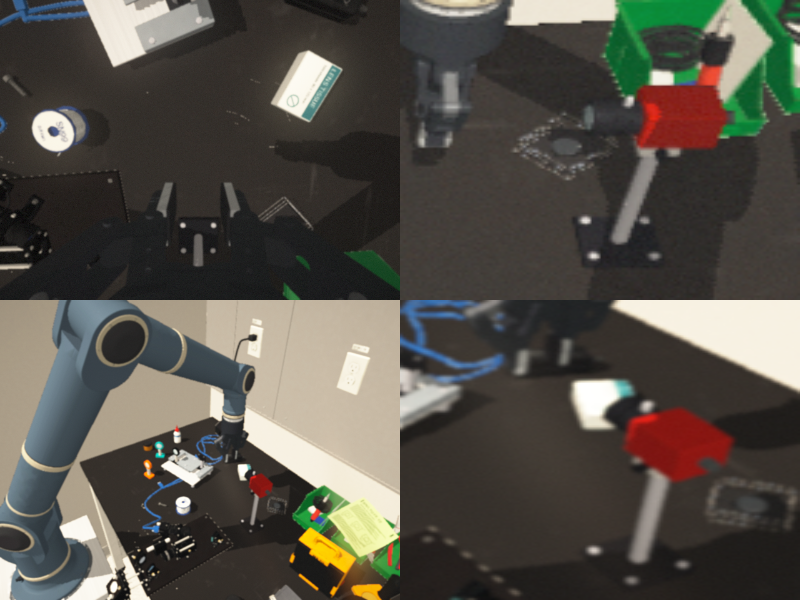

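My script carried on after the slide stopped early on the force guard. The lens slipped out, and the gripper is now empty (top-left view, pads at (167,205) and (230,205)). I'll look at the dock.

```bash
python3 - <<'E'
from h import *
command_gripper(.065)
movep([.54,.20,.27],rot(14.35));sleep(.3);snap("w6")
I=cv2.imread("pics/w6.png");cv2.imwrite("pics/w6c.png",cv2.resize(I[80:400,180:540],(788,700))[:600])
vv,uu=np.mgrid[0:480,0:640];f=np.load("w6.npz");P=bydepth("wrist",np.c_[uu.ravel(),vv.ravel()],f["d"],(f["p"],f["R"])).reshape(480,640,3)
D0=np.array([.5940,.1577,0]);R=rot(14.35);Q=(P-D0)@np.c_[R[:,0],-R[:,1],[0,0,1]]
k=(Q[...,2]>.055)&(Q[...,2]<.12)&(abs(Q[...,0])<.12)&(abs(Q[...,1])<.11)
n,lab,st,_=cv2.connectedComponentsWithStats(k.astype(np.uint8))
for i in range(1,n):
    if st[i,4]>60:
        q=Q[lab==i];print(st[i],q.mean(0),q.min(0),q.max(0),cv2.minAreaRect((q[q[:,2]>.075][:,:2]*1000).astype(np.float32)))
print(sense()["time_s"])
E
```

```text
[425 137  63  15 662] [ 0.02111364 -0.05121197  0.0957301 ] [ 0.01480195 -0.07256734  0.05504709] [ 0.02620012 -0.03483927  0.10709303] ((20.178455352783203, -53.73955535888672), (6.680013656616211, 37.69149398803711), 1.8207309246063232)
[291 185  47  23 855] [-0.01913435  0.05653083  0.09557648] [-0.02623375  0.03752813  0.05625196] [-0.01447837  0.07524805  0.10563328] ((-20.696134567260742, 56.39680480957031), (37.64327621459961, 10.90488338470459), 89.3252944946289)
17.025
```

View pics/w6c.png

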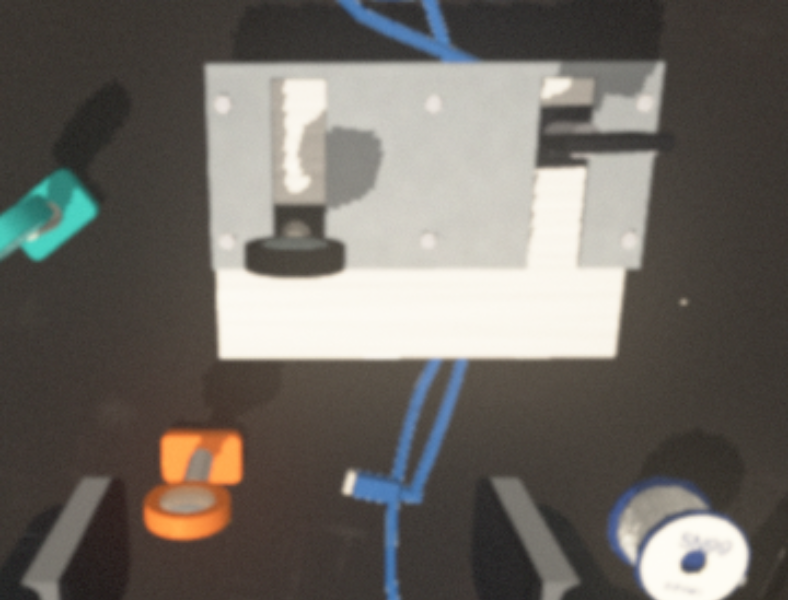

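The lens is still upright in its lane, with its top rim at crop (295,257). It measures dock x = -20.5 mm, y = 56 mm, so it is still under the roof, and the beam stop hasn't moved. I'll regrip harder and slide in short monitored steps, stopping on any surprise.

```bash
python3 - <<'E'
from h import *
R=rot(14.35);a=R[:,0];b=-R[:,1]
L=np.array([.5940,.1577,0])+a*-.0207+b*.0563;L[2]=.092
movep(L+[0,0,.07],R);c,e=goto(L,R,feed=.12);print(L,e,sense()["time_s"])
command_gripper(.03,90);sleep(.2);s=sense();f0=s["wrist_force"];print("grip",s["finger_gap"],f0,s["position"]-L)
ok=.033<s["finger_gap"]<.045
for i in range(1,6):
    if not ok:break
    t=c-a*.008*i
    hit=move_l(t,R,feed=.04,until_force=20);s=sense()
    print(i,hit,((s["position"]-L)@np.c_[a,b,[0,0,1]]*1000).round(2),(s["wrist_force"]@np.c_[a,b,[0,0,1]]).round(1),s["finger_gap"].round(4),s["time_s"])
    if hit:break
np.save("c.npy",c);snap("w7")
E
```

```text
[0.5599922  0.20711305 0.092     ] [ 1.93669330e-05  2.66981982e-05 -3.22782792e-06] 19.675
grip 0.03479168746618533 [-0.5207748  -1.46828858  5.96008201] [ 2.24962908e-04 -8.40653913e-06  5.03871665e-04]Traceback (most recent call last):
  File "<stdin>", line 11, in <module>
AttributeError: 'float' object has no attribute 'round'
```

```bash
python3 - <<'E'
from h import *
R=rot(14.35);a=R[:,0];b=-R[:,1];M=np.c_[a,b,[0,0,1]]
L=np.array([.5940,.1577,0])+a*-.0207+b*.0563;L[2]=.092
def rep(i,hit):
    s=sense();print(i,hit,((s["position"]-L)@M*1000).round(2),(s["wrist_force"]@M).round(1),round(float(s["finger_gap"]),4),s["time_s"])
rep(1,None)
for i in range(2,6):
    hit=move_l(L-a*.008*i,R,feed=.04,until_force=20);rep(i,hit)
    if hit:break
snap("w7")
I=cv2.imread("pics/w7.png");cv2.imwrite("pics/w7c.png",cv2.resize(I[180:440,160:480],(640,520)))
E
```

```text
1 None [-7.84  0.08  0.5 ] [ 0.4 -0.4  5.7] 0.0347 20.6167
2 False [-15.07   0.09   0.64] [ 2.8 -0.7  5.4] 0.0347 20.9667
3 False [-22.79   0.14   0.79] [ 3.9 -0.5  5.5] 0.0346 21.3167
4 False [-32.14   0.16   0.44] [ 0.7 -0.8  6.3] 0.0345 21.6667
5 False [-39.75   0.18   0.57] [ 1.5 -0.9  7.2] 0.0345 22.0167
```

View pics/w7c.png

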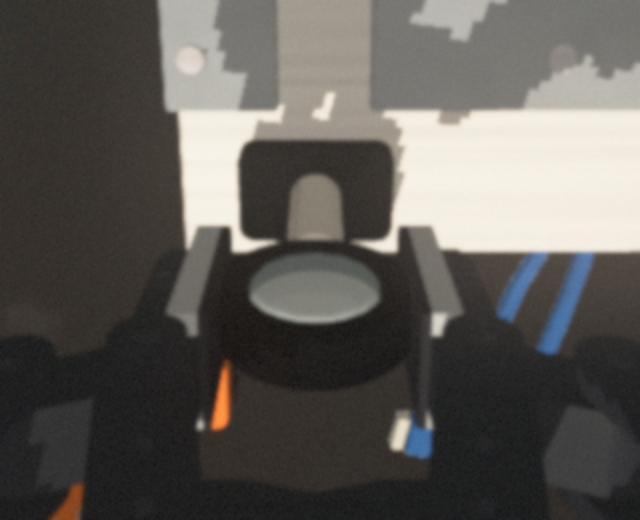

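The foot, crop (315,190), is fully out from under the roof edge at row 108, and the grip is on the rim's sides. Now lift and carry.

```bash
python3 - <<'E'
from h import *
R=rot(14.35);a=R[:,0];p=sense()["position"]
hit=move_l(p+[0,0,.015],R,feed=.05,until_force=20);s=sense();print(hit,s["wrist_force"],s["finger_gap"])
if not hit:
    move_l(p+[0,0,.13],R,feed=.15);s=sense();print(s["wrist_force"],s["finger_gap"],s["time_s"])
    assert s["finger_gap"]>.032
    ax=83.75;A=rot(ax)[:,0];T=np.array([.6218,-.1636,.2])+.11*A+[0,0,.0065]
    movep(T+[-.02,.06,.01],rot(ax))
    c,e=goto(T,rot(ax),feed=.1);s=sense();print(s["position"]-T,e,s["time_s"],s["finger_gap"])
    np.save("c2.npy",c);np.save("T.npy",T)
    snap("w8")
    for n in("scene","side"):
        q,d=camera(n);cv2.imwrite(f"pics/{n}8.png",q[...,::-1]);np.save(n+"8.npy",d)
    S=cv2.imread("pics/scene8.png")[160:300,360:500];Q=cv2.imread("pics/side8.png")[200:350,300:450]
    r=lambda x,w:cv2.resize(x,(w,300),interpolation=cv2.INTER_CUBIC)
    cv2.imwrite("pics/v8.png",np.vstack([np.hstack([r(cv2.imread("pics/w8.png")[180:440,160:480],400),r(S,400)]),np.hstack([r(Q,400),r(cv2.imread("pics/scene8.png"),400)])]))
E
```

```text
False [ 0.07639125  0.31757963 -1.75378582] 0.034668741195833463
[ 0.31001543  0.17556868 -1.4913786 ] 0.03477103913097141 23.4417
[ 8.53573527e-07 -1.43298024e-05 -7.37176831e-06] [-8.53573527e-07  1.43298024e-05  7.37176831e-06] 26.9333 0.0347469406939479
```

View pics/v8.png

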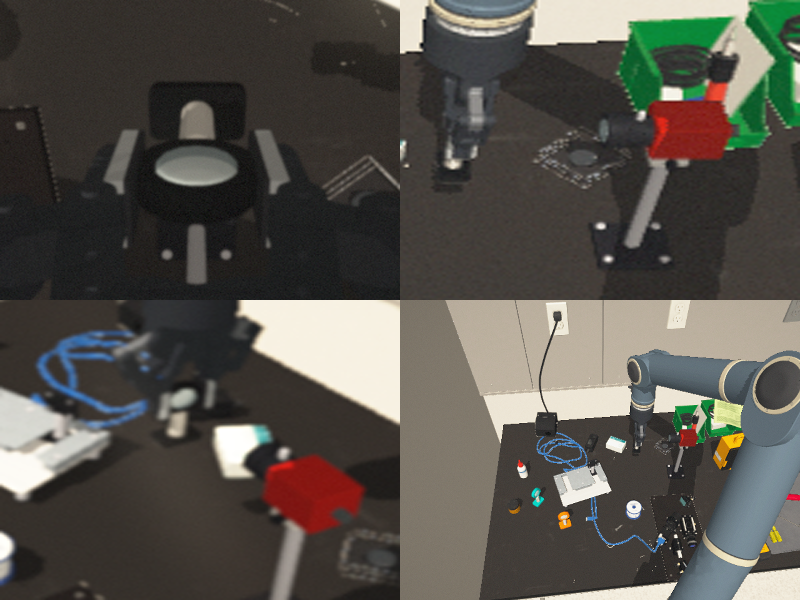

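The lens is held in front of the red camera. Top left shows the rim at (197,178) between the pads with the foot behind it at (197,110); the side view shows the glass facing the barrel. I'll check tilt and offset in the hand against the standing reference w7.

```bash
python3 - <<'E'
from h import *
vv,uu=np.mgrid[0:480,0:640]
for n in("w7","w8"):
    f=np.load(n+".npz");P=bydepth("wrist",np.c_[uu.ravel(),vv.ravel()],f["d"],(f["p"],f["R"]));L=(P-f["p"])@f["R"];ok=(f["d"].ravel()>0)
    L=L[ok]
    foot=L[(abs(L[:,2]-.0585)<.004)&(abs(L[:,0])<.025)&(abs(L[:,1])<.026)]
    A=np.c_[foot[:,:2],np.ones(len(foot))];k,*_=np.linalg.lstsq(A,foot[:,2],rcond=None)
    res=abs(A@k-foot[:,2])<.0015;k,*_=np.linalg.lstsq(A[res],foot[res,2],rcond=None);g=foot[res]
    print(n,"foot",len(foot),res.sum(),"tilt x,y deg",np.rad2deg(k[:2]).round(2),k[2].round(4),np.percentile(g,[1,99],axis=0).round(4).tolist(),cv2.minAreaRect((g[:,:2]*1000).astype(np.float32)))
    rim=L[(L[:,2]>-.016)&(L[:,2]<.012)&(abs(L[:,1])<.0165)&(abs(L[:,0])<.02)]
    top=rim[rim[:,2]<rim[:,2].min()+.005]
    print("  rim",len(rim),rim.min(0).round(4),rim.max(0).round(4),"top x",np.percentile(top[:,0],[2,50,98]).round(4),cv2.minAreaRect((rim[:,:2]*1000).astype(np.float32)))
E
```

```text
w7 foot 2943 2759 tilt x,y deg [-0.53 -0.23] 0.0591 [[-0.0109, -0.02, 0.0578], [0.0144, 0.019, 0.0604]] ((1.654200553894043, -0.58343505859375), (26.5733642578125, 40.05738830566406), 0.7590402960777283)
  rim 5132 [-0.0099 -0.0165 -0.0138] [0.0113 0.0165 0.012 ] top x [-0.0042  0.0014  0.0058] ((0.7236003875732422, 0.003566741943359375), (21.174129486083984, 32.989131927490234), 0.005548686720430851)
w8 foot 2929 2751 tilt x,y deg [-0.2  -0.21] 0.0592 [[-0.0114, -0.0201, 0.0579], [0.0139, 0.0189, 0.0605]] ((1.0680713653564453, -0.5818805694580078), (26.41496467590332, 39.994041442871094), 0.16176004707813263)
  rim 5078 [-0.0086 -0.0165 -0.0138] [0.0118 0.0165 0.012 ] top x [-0.004   0.0016  0.0059] ((1.6035614013671875, 0.0037403106689453125), (32.99278259277344, 20.325136184692383), 89.9803237915039)
```

It hangs upright: tilt under 0.5°, yaw within 0.2°. To cancel camera bias, I'll re-measure the inspection camera once from above at this same wrist yaw, which is the second and last measurement of it.

```bash
python3 - <<'E'
from h import *
ax=83.75;R=rot(ax);A=R[:,0];T=np.load("T.npy");c2=np.load("c2.npy")
up=T.copy();up[2]=.37;ov=np.array([.6151,-.2254,.37])-.05*A
for p in(up,ov):print(inverse_kinematics(p,R) is not None)
move_l(up,R,feed=.2);move_l(ov,R,feed=.22);sleep(.25);snap("w9")
move_l(up,R,feed=.22);move_l(c2,R,feed=.15);print(sense()["time_s"],sense()["finger_gap"])
f=np.load("w9.npz");pose=(f["p"],f["R"])
vv,uu=np.mgrid[0:480,0:640];P=bydepth("wrist",np.c_[uu.ravel(),vv.ravel()],f["d"],pose)
I=cv2.imread("pics/w9.png");hsv=cv2.cvtColor(I,cv2.COLOR_BGR2HSV).reshape(-1,3)
near=np.hypot(P[:,0]-.615,P[:,1]+.21)<.09
red=((hsv[:,0]<8)|(hsv[:,0]>172))&(hsv[:,1]>130)&near&(abs(P[:,2]-.222)<.005)
q=P[red];print("top",red.sum(),q.mean(0),cv2.minAreaRect((q[:,:2]*1000).astype(np.float32)))
a2=A[:2];n=np.array([a2[1],-a2[0]])
d=P[:,:2]-[.6151,-.2254];s,l=d@a2,d@n;k=(P[:,2]>.19)&(P[:,2]<.23)&(abs(l)<.03)&(s>-.04)&(s<.1);s,l=s[k],l[k]
for lo in np.arange(-.032,.08,.006):
    j=(s>=lo)&(s<lo+.006)
    if j.sum(): print(round(lo,3),j.sum(),*np.percentile(l[j],[1,99]).round(4),s[j].max().round(4))
E
```

```text
True
True
31.9083 0.034576583530341806
top 4790 [ 0.61399841 -0.22551981  0.22120356] ((613.885498046875, -226.65281677246094), (55.203392028808594, 44.162872314453125), 83.85206604003906)
-0.032 217 -0.0217 0.0196 -0.026
-0.026 483 -0.0223 0.0201 -0.02
-0.02 486 -0.0231 0.0207 -0.014
-0.014 523 -0.0228 0.0206 -0.008
-0.008 507 -0.0227 0.0204 -0.0022
-0.002 541 -0.0225 0.0202 0.004
0.004 500 -0.0224 0.0208 0.01
0.01 551 -0.0222 0.0207 0.0156
0.016 564 -0.0229 0.0204 0.0216
0.022 514 -0.022 0.0196 0.0277
0.028 398 -0.0166 0.0148 0.034
0.034 385 -0.0165 0.0147 0.0399
0.04 399 -0.0164 0.0146 0.046
0.046 491 -0.0193 0.0166 0.052
0.052 492 -0.0192 0.0173 0.058
0.058 277 -0.0191 0.0172 0.0616
```

Same-yaw comparison: shift about 1.8 mm towards the camera and 0.3 mm sideways; yaw is already right.

```bash
python3 - <<'E'
from h import *
ax=83.8;R=rot(ax);T=np.load("T.npy")-.0018*R[:,0]-.0003*R[:,1]
c,e=goto(T,R,feed=.02,n=2);s=sense();print(e,s["position"]-T,s["finger_gap"],s["wrist_force"],abs(s["qd"]).max(),s["time_s"])
if s["finger_gap"]>.033: print(finish_job())
E
```

```text
[ 1.35154028e-05 -1.71713813e-05 -1.56076563e-05] [-1.35154028e-05  1.71713813e-05  1.56076563e-05] 0.03485687951172773 [-0.80142107 -0.14709566 -1.26308486] 0.00281921785780273 32.4583
the job is handed in; nothing more can be done
None
```

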